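# Open the drill-bit case and swing the bench magnifier over it

### The job

I want to check the drill bits under the bench magnifier. Take the tape measure off the drill-bit case and stand it upright on a clear patch of the bench, then lift the case's lid right back until it rests on its stop, and then swing the magnifier round (it has an upright handle) until the round lens is centred over the open case. Do not knock over or shift the tin, bottles, tub and tape roll that stand about.

Things in the scene. Friction and masses are not known exactly. Their poses are not given: they have to be found in the camera images.
- case: green drill-bit case, 66 x 132 x 38 mm high closed, does not move on the bench. Origin: centre of its underside. x: from front (finger tab) to back (hinge), y: along its length, z up. Lower half 22 mm high, lid above. The middle of the open case is where the lens belongs. Bits lie inside below 20 mm.
- case_lid (a joint): lid of the case. 0 closed, grows as it opens, 1.92 fully back on its stop. Hinge line along case y at x +34 mm, 22 mm above the bench. Light, no latch, no spring, a little friction: let go low it falls shut, near upright (1.3 to 1.75 rad) it may just stand there, so bring it all the way back.
- tab (a point): middle of the black finger tab on the lid's front edge: 36 mm wide along case y, 5 mm thick, sticks 15 mm out of the case front (from x -33 to -48 mm); underside 23 mm above the bench when closed, free underneath. The point lies 43 mm in front of the case's middle, on the tab's underside. Turns with the lid (its frame is the lid's).
- tape_measure: yellow and black tape measure standing on the closed lid, 43 mm thick (x), 66 mm high, about 0.3 kg. Origin: on its underside. Its housing runs from y -22 to +48 mm, grip it there across its thickness; the blade tongue reaches to y -49 mm.
- shoulder (a point): upright shoulder axis of the bench magnifier, 210 mm above the bench, on a post 22 mm thick with a 104 mm foot screwed to the bench. First link: 280 mm from here to the elbow axis. Second link: 240 mm from the elbow to the lens centre. Links turn level, friction 0.5 (shoulder) and 0.35 N m (elbow) holds them where left. They run above 190 mm, clear of all loose things; knobs end at 233 mm.
- lens (a point): centre of the round lens, on its underside, always 130 mm above the bench. Black ring, 105 mm outer diameter, 14 mm high. A neck 20 mm thick drops to the ring 66 mm from the lens centre on the elbow's side. Ring, neck and handle hit things taller than 130 mm. The elbow bends one way only: seen from above the second link is turned clockwise from the first (0 to 2.75 rad).
- handle (a point): black upright handle on the ring, round, 15 to 18 mm thick, standing from 132 to 216 mm above the bench, 62 mm beyond the lens centre as seen from the elbow. This point: on its axis, 192 mm high, where to take it from above. It turns with the second link.
- old_tin: brown paint tin, loose, 137 mm diameter (159 over the bail's ears), 151 mm high: the lens does not pass over it. Origin: centre of its underside.
- glue_bottle: dark blue glue bottle with a white nozzle, loose, 51 mm diameter, 184 mm high: the lens does not pass over it, the links do. Origin: centre of its underside.
- oil_bottle: small cream oil bottle with a red spout, loose, 40 mm diameter, 118 mm high: the lens passes over it. Origin: centre of its underside.
- filler_tub: filler tub with an orange lid, loose, 70 mm diameter, 66 mm high. Origin: centre of its underside.
- masking_tape: roll of masking tape lying flat, loose, 100 mm diameter, 24 mm high. Origin: centre of its underside. Between it and the case, level with the case and 0.13 to 0.23 m to the left of its middle, the bench is clear.

How it is judged:
By the outcome, as a careful person would: the job done as asked, in the order asked, and still so for the second after the job is handed in, with the robot touching nothing.
It also fails if it takes over 64 s, if anything falls off the work surface, if the arm or the gripper's body presses on something with over 40 N, if the wrist force passes 120 N, or if a joint passes its speed limit or range.

### The arm

A 6-joint arm with a two-finger parallel gripper is mounted at the origin on a cart in front of the work surface, level with it; the furniture and walls round the work are solid. World frame = base frame: x ahead of the robot, y to its left, z up, the work surface at z = 0. Lengths are in mm, angles in rad, forces in N, time in s.
With the tool pointing down it reaches from about 350 to 975 mm from the base axis. Payload 7.1 kg.
Tool frame: the origin (TCP) lies midway between the tips of the shut fingers; the grasp point (between the pads) lies 19 mm behind it (ctrl.grip_depth is the distance from the TCP to the grasp point, in mm); z points along the fingers, y is the line along which they close (so a half turn about z gives the same grasp; the last joint's range is limited). The gripper opens to 88 mm and grips with 3 to 60 N. Pads are 20 mm wide; open, the fingers measure 115 mm over their backs; the gripper's body (75 mm by 178 mm) begins 61 mm behind the grasp point.
Start: joints at [1.095, 0.423, 1.63, -0, 1.089, -0.019], TCP at [275.641, 560.916, 222.675] pointing down, gripper open.
Joint ranges: [-3, 3], [-0.9, 2.11], [0.09, 2.58], [-1.31, 4.45], [0.11, 2.69], [-2.54, 2.54]. Speed limits (rad/s): [2.39, 2.39, 3.01, 3.14, 3.14, 3.14].

### API

Orientations are given as a rotation vector (axis times angle).
In Python, from workcell import ctrl, cams gives the robot as it stands.
- The arm moves only by the tool move_arm, never from a script. Its argument "steps" is a list of rows, each a list of 3 entries, a list of its own where there are three numbers: the shift along the tool's x, y, z in units of 25 mm (1.0 is 25 mm), then the turn about the tool's z in units of 5 degrees (1.0 is 5 degrees), then the closure, from 0 (fully open) to 1 (shut). A call has 1 to 20 rows; each row shifts and turns the commanded pose from where the row before left it, along the tool's axes as they then stand; what a row does not reach is not made up. A row lasts 1/12 s, in which the tool goes at most 41.7 mm and 7.16 degrees, less where a joint would pass 70% of its speed; a pose out of reach is approached as far as the arm can. A call is refused whole if a number of a shift passes 1 or a number of a turn 1, either way. A call with a gripper value outside its range is refused whole. The fingers move at their own pace and stop on an object; the grip force is fixed at half the most. Time passes only in rows, so rows that do not move let the fingers close. It gives the time, the measured TCP pose, the force, the opening and the grip force at its end, in the units of the state.
- ctrl.get_obs(): the state, without advancing time (a new reading comes with each control period).
- cams.get_image(name): name is "scene" or "top"; returns a dict with "image" (384x512x3 uint8, red, green, blue), "camera_matrix" (3x3 intrinsics, pixels), "xyz" and "rotation" of the camera in the world. Camera axes: x right, y down, z forward; pixel columns grow to the right and rows downward; lengths in mm; the calibration is good to about 2 mm. A picture is of the moment at which its call begins. There is no depth.
- ctrl.close_job(): hands the job in; it is judged then, once.
Trained networks look in the newest picture that a camera, given by its name, has taken for a name from the list of things; names that differ only in an ending like _2 or _b are one class to them, and where a whole thing is asked for, a point or a joint stands for the part that bears it (a point fixed in the world has none). Each returns a list of dicts, best first, with "p" (0 to 1); they miss things now and then, are a little off and sometimes report something else, mostly with a low value. They report only what shows in the picture. A call takes as long as a camera call.
- cams.boxes_of(camera, thing): "rect" ([centre column, centre row, width, height] in pixels, round what is visible of it).
- cams.cut_out(camera, thing): "pixels" (384x512 bool, what is visible of it) and "rect" ([centre column, centre row, width, height] in pixels, round what is visible of it).
The state is a dict: "t": time; "qpos": joint angles; "qvel": joint speeds; "joint_torque": joint torques, N m; "ee_pos": TCP position; "orientation": TCP orientation; "ft_force": force on the tool from outside, world axes, zero at the start; "moment": the same for the moment, N m; "width": finger opening in mm; "grasp_force": force on a finger pad.
Only numpy, scipy, OpenCV 4.12 (cv2) and the standard library are available. Lean on these libraries where they do the work, as an engineer would, in place of code of your own. Each camera call takes 0.05 s, during which the arm holds its last target. There are 200 camera calls.

## Working session

There is one attempt and no reset: what is moved stays moved. The work goes in short steps, Python scripts to look and compute and a tool call to move; the robot and the scene stay as the last step left them, time stands still between calls to the robot, and variables do not carry over. Pictures are saved under pics/ and viewed, at most 10 in all, crops included, and the job is handed in when it is done.

Besides the shell and the picture viewer there is one more tool, called after "Call:" by a JSON object that holds its "op" and its "data", one argument or row to a line. move_arm: Moves the arm, as the interface text tells. Its arguments: {"type":"object","properties":{"steps":{"type":"array"}},"required":["steps"]}

```bash
ls; mkdir -p pics; cat > h.py <<'E'
import numpy as np, cv2
from workcell import ctrl, cams
def proj(c,P):
    P=np.atleast_2d(P).astype(float); q=(P-np.array(c["xyz"]))@R(c); k=np.array(c["camera_matrix"])
    q=q@k.T; return q[:,:2]/q[:,2:]
def R(c): return np.array(c["rotation"]).reshape(3,3)
def ray(c,uv,z):
    d=R(c)@np.linalg.solve(np.array(c["camera_matrix"]),[uv[0],uv[1],1.]); o=np.array(c["xyz"],float)
    return o+d*(z-o[2])/d[2]
def snap(n,f=None):
    c=cams.get_image(n)
    if f: cv2.imwrite("pics/"+f,cv2.resize(c["image"][...,::-1],(800,600),interpolation=cv2.INTER_CUBIC))
    return c
E
python3 - <<'E'
from h import *
np.set_printoptions(precision=1,suppress=True)
T=["case","tape_measure","tab","lens","handle","case_lid","old_tin","glue_bottle","oil_bottle","filler_tub","masking_tape"]
for n in ["top","scene"]:
    c=snap(n,n+"0.png"); print(n,c["xyz"],c["rotation"],c["camera_matrix"])
    for t in T:
        for b in cams.boxes_of(n,t)[:2]: print(t,round(b["p"],2),np.array(b["rect"]),ray(c,b["rect"],0)[:2])
print(ctrl.get_obs())
E
```

```text
pics
top [ 417.2  -18.9 1258.6] [-2.2  2.1 -0.1] [[350.5   0.  256.1]
 [  0.  350.5 193.8]
 [  0.    0.    1. ]]Traceback (most recent call last):
  File "<stdin>", line 7, in <module>
  File "h.py", line 8, in ray
    d=R(c)@np.linalg.solve(np.array(c["camera_matrix"]),[uv[0],uv[1],1.]); o=np.array(c["xyz"],float)
      ~^^^
  File "h.py", line 6, in R
    def R(c): return np.array(c["rotation"]).reshape(3,3)
                     ~~~~~~~~~~~~~~~~~~~~~~~~~~~~~~~^^^^^
ValueError: cannot reshape array of size 3 into shape (3,3)
```

```bash
sed -i 's/^def R(c).*/def R(c): return cv2.Rodrigues(np.array(c["rotation"],float))[0]/' h.py
python3 - <<'E'
from h import *
np.set_printoptions(precision=1,suppress=True)
T=["case","tape_measure","tab","lens","handle","case_lid","old_tin","glue_bottle","oil_bottle","filler_tub","masking_tape"]
for n in ["top","scene"]:
    c=snap(n,n+"0.png"); print(n,c["xyz"],c["rotation"],c["camera_matrix"])
    for t in T:
        for b in cams.boxes_of(n,t)[:2]: print(t,round(b["p"],2),np.array(b["rect"]),ray(c,b["rect"],0)[:2])
print(ctrl.get_obs())
E
```

```text
top [ 417.2  -18.9 1258.6] [-2.2  2.1 -0.1] [[350.5   0.  256.1]
 [  0.  350.5 193.8]
 [  0.    0.    1. ]]
case 0.68 [244.4 218.4  42.6  30.6] [499.   28.2]
tape_measure 0.89 [249.1 220.7  32.4  18.4] [490.9  11.3]
tab 0.57 [244.6 220.7  38.3  33.2] [490.8  27.4]
lens 0.86 [398.6 162.9  90.1  67.4] [ 705.4 -534.4]
handle 0.56 [396.9 161.3  97.5  69.6] [ 711.4 -528.5]
case_lid 0.75 [242.9 218.2  36.9  28. ] [499.7  33.6]
case_lid 0.64 [231.5 174.3  19.2  19.4] [659.8  77. ]
old_tin 0.69 [309.1 193.3  45.3  47.3] [ 591.3 -205.2]
old_tin 0.34 [243.8 219.5  39.4  30.2] [495.1  30.3]
glue_bottle 0.88 [360.1 244.6  24.9  13. ] [ 408.4 -383.5]
oil_bottle 0.57 [189.8 182.3   9.3  15. ] [629.4 228.5]
filler_tub 0.55 [231.7 175.1  20.7  21. ] [656.8  76.2]
masking_tape 0.88 [153.1 191.8  28.2  27.5] [593.7 360.7]
masking_tape 0.68 [244.  220.1  39.4  31.4] [492.9  29.6]
scene [  -4.1 -501.8  852.4] [-2.1  1.1 -0.4] [[361.1   0.  261.4]
 [  0.  361.1 187.9]
 [  0.    0.    1. ]]
case 0.73 [228.8 221.8  52.5  31.1] [506.5  41.1]
tape_measure 0.81 [230.4 212.8  36.9  26.1] [537.8  62. ]
tape_mea
[... 272 characters left out ...]
 [210.1 167.1  17.3  29.3] [662.2 269.3]
old_tin 0.43 [425.1 230.4 153.   42.9] [ 834.7 -454.5]
glue_bottle 0.68 [331.1 306.1  29.1  47.9] [ 451.  -352.9]
oil_bottle 0.81 [210.2 168.   13.3  31. ] [658.8 265.5]
filler_tub 0.6 [251.8 183.4  19.8  26.2] [685.2  93. ]
masking_tape 0.73 [181.3 165.4  33.   21.1] [606.2 361.2]
{'t': 1.3, 'qpos': array([ 1.1,  0.4,  1.6, -0. ,  1.1, -0. ]), 'qvel': array([ 0.,  0.,  0., -0.,  0.,  0.]), 'joint_torque': array([  0. , -54.5, -27.4,   0.1,   0. ,  -0. ]), 'ee_pos': array([275.7, 560.9, 222.7]), 'orientation': array([0.7, 3.1, 0. ]), 'ft_force': array([-0.3,  0. , -1. ]), 'moment': array([ 0.,  0., -0.]), 'grasp_force': 0.0, 'width': 87.6442134061559}
```

View pics/top0.png

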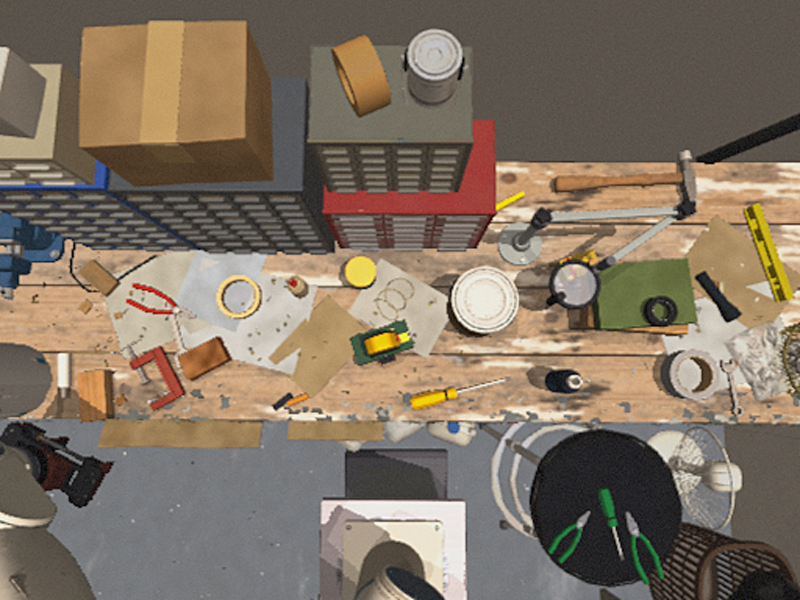

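View pics/scene0.png

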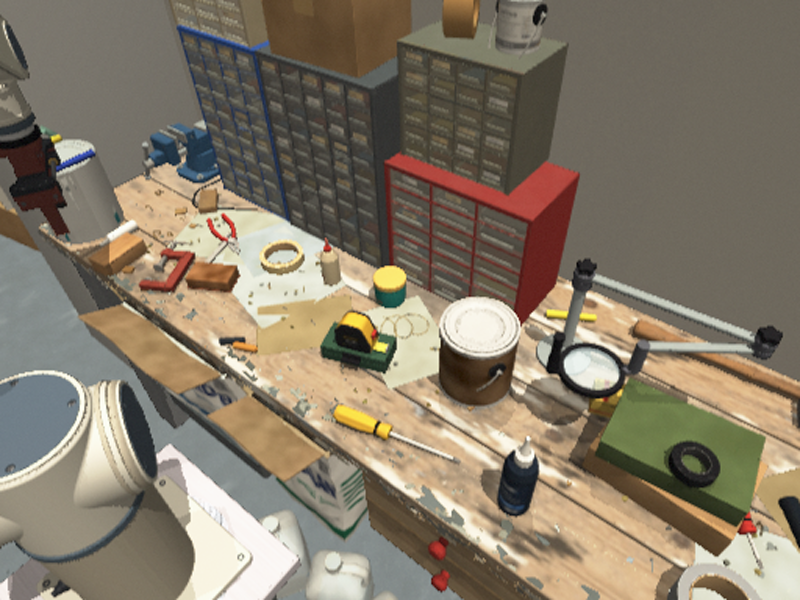

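The top view shows the case near (381,342), with the tape measure on it. The tin is at (483,300), the glue bottle at (565,381), the lens at (575,285), the elbow knob at (685,209) and the shoulder knob at (541,215). I need enlarged crops.

```bash
python3 - <<'E'
from h import *
a=snap("top")["image"][...,::-1]; b=snap("scene")["image"][...,::-1]
A=cv2.resize(a[115:265,205:465],(780,450),interpolation=cv2.INTER_CUBIC)
cv2.imwrite("pics/c1.png",A)
B=np.hstack([cv2.resize(a[190:250,210:280],(400,343),interpolation=cv2.INTER_CUBIC),cv2.resize(b[185:245,195:265],(400,343),interpolation=cv2.INTER_CUBIC)])
cv2.imwrite("pics/c2.png",B)
E
```

```text
(no output)
```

View pics/c1.png

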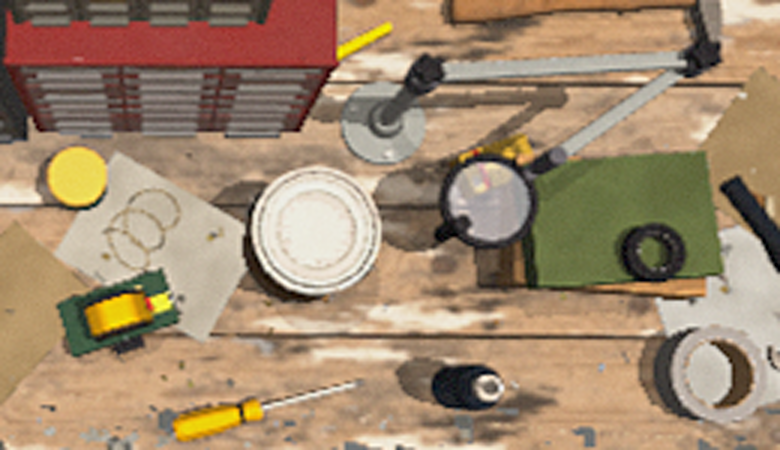

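View pics/c2.png

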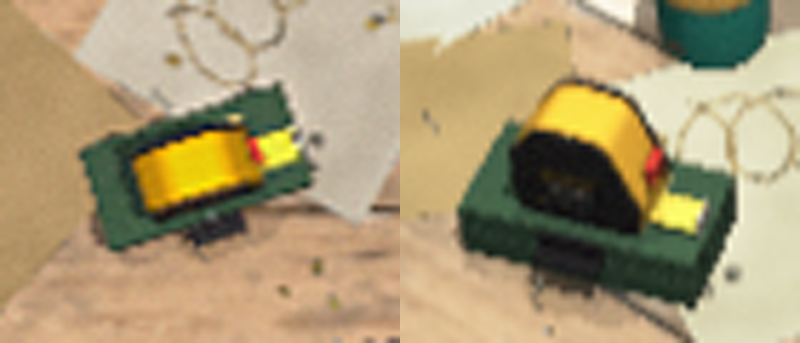

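```bash
cat > fit.py <<'E'
from h import *
from scipy.optimize import least_squares
np.set_printoptions(precision=1,suppress=True)
ct=snap("top"); cs=snap("scene")
L=lambda p:np.array(p,float)
tc=lambda p:(L(p)/5.714+[210,190]); sc=lambda p:((L(p)-[400,0])/5.714+[195,185])
def pose(v,pts):
    c,s=np.cos(v[2]),np.sin(v[2]); p=L(pts); return np.c_[v[0]+c*p[:,0]-s*p[:,1],v[1]+s*p[:,0]+c*p[:,1],p[:,2]]
T=[[33,66,38],[33,-66,38],[-33,-66,38],[-33,66,38],[-48,0,26]]
tp=tc([[82,150],[283,85],[313,185],[113,250],[217,244]])
S=[[33,66,38],[-33,66,38],[-33,-66,38],[33,-66,38],[-33,-66,0]]
sp=sc([[510,122],[462,208],[690,262],[735,180],[690,305]])
f=lambda v:np.r_[(proj(ct,pose(v,T))-tp).ravel(),(proj(cs,pose(v,S))-sp).ravel()]
r=least_squares(f,[497,28,.3],loss='soft_l1'); print("case",r.x[:2],round(r.x[2],3),r.fun)
# tape: tongue tip, yellow top centre
for nm,p,z in [("yel L",(142,180),95),("yel R",(253,155),95),("yel mid",(197,170),104),("tip",(298,147),42)]:
    print(nm,ray(ct,tc([p])[0],z))
m=lambda p:L(p)/3+[205,115]; q=lambda p:L(p)/1.5625
mp=m([[429,70],[703,52],[488,202],[461,221]]); ms=q([[586,264],[768,332],[592,371],[555,338]])
def mag(v):
    s=L([v[0],v[1]]);e=s+280*L([np.cos(v[2]),np.sin(v[2])]);u=L([np.cos(v[3]),np.sin(v[3])])
    return np.array([[*s,228],[*e,228],[*(e+240*u),137],[*(e+302*u),214]])
g=lambda v:np.r_[(proj(ct,mag(v))-mp).ravel(),(proj(cs,mag(v))-ms).ravel()]
r=least_squares(g,[720,-290,-1.57,2.6],loss='soft_l1'); print("mag",r.x[:2],np.round(r.x[2:],3),r.fun); print(mag(r.x))
print("tin",ray(ct,m([[315,229]])[0],149),"glue top",ray(ct,m([[488,386]])[0],184))
print("oil", ray(ct,[189.8,180],118), "tub",ray(ct,[231.5,174.3],66),"mask",ray(ct,[153.1,191.8],15))
for n,c in (("top",ct),("scene",cs)):
    for t in ("tape_measure","old_tin","glue_bottle"):
        o=cams.cut_out(n,t)[0]; ys,xs=np.nonzero(o["pixels"]); print(n,t,o["p"],xs.mean(),ys.mean(),o["rect"])
# scene tape: foot front edge
print(sum([list(ray(cs,sc([p])[0],38)) for p in [(518,185),(640,230)]],[]))
# shoulder foot
print("foot",ray(ct,m([[384,122]])[0],3))
E
python3 fit.py
```

```text
case [494.4  25.5] 0.319 [-0.5 -0.4  0.3 -0.6  1.  -0.2 -0.3  0.2  1.1 -0.4 -0.6 -0.7 -1.5 -0.5
 -0.2  1.1 -0.2 -0.8  0.4  1.7]
yel L [482.4  56.2  95. ]
yel R [497.3  -8.1  95. ]
yel mid [487.8  24.  104. ]
tip [505.9 -34.9  42. ]
mag [ 731.5 -290.5] [-1.5  2.2] [-0.4 -1.   0.3 -0.4  0.  -0.1  0.7  1.1 -0.8  0.9  0.   0.9 -1.5 -0.7
  2.1 -0.6]
[[ 731.5 -290.5  228. ]
 [ 749.7 -569.9  228. ]
 [ 609.5 -375.1  137. ]
 [ 573.3 -324.8  214. ]]
tin [ 577.  -186.1  149. ] glue top [ 412.6 -353.2  184. ]
oil [617.2 205.6 118. ] tub [647.1  72.   66. ] mask [591.6 356.2  15. ]
top tape_measure 0.74 246.29084967320262 218.37908496732027 [248.2, 219.2, 25.8, 17.7]
top old_tin 0.93 308.39003645200484 192.43134872417983 [309.2, 193.4, 43.5, 46.9]
top glue_bottle 0.6 360.4290322580645 243.2516129032258 [360.3, 246.4, 24.6, 18.1]
scene tape_measure 0.57 229.36649214659687 212.75043630017453 [230.0, 213.3, 34.6, 27.2]
scene old_tin 0.67 305.26562009419155 224.19591836734693 [306.6, 225.3, 58.8, 71.2]
scene glue_bottle 0.93 331.31573033707866 307.1921348314607 [330.4, 306.7, 26.4, 47.2]
[np.float64(473.08998659805803), np.float64(60.29711913945954), np.float64(38.0), np.float64(488.14076961122436), np.float64(-11.310528380657445), np.float64(38.0)]
foot [ 730.6 -294.4    3. ]
```

Call:
{"op": "move_arm", "data": {
  "steps": [
    [[0,0,0],1,0],
    [[0,0,0],1,0],
    [[0,0,0],1,0],
    [[0,0,0],1,0],
    [[0,0,0],1,0],
    [[0,0,0],1,0],
    [[0,0,0],1,0],
    [[0,0,0],1,0],
    [[0,0,0],1,0],
    [[0,0,0],1,0],
    [[0,0,0],0.4,0],
    [[-1,0.16,0],0,0],
    [[-1,0.16,0],0,0],
    [[-1,0.16,0],0,0],
    [[-1,0.16,0],0,0],
    [[-1,0.16,0],0,0],
    [[-1,0.16,0],0,0],
    [[-1,0.16,0],0,0],
    [[-1,0.16,0],0,0],
    [[-1,0.16,0],0,0]
  ]
}}

```text
t: 3.47
ee_pos: [357.3, 346.9, 222.8]
orientation: [1.98, 2.439, 0.0]
ft_force: [-0.0, 0.2, -0.6]
width: 88.0
grasp_force: 0.0
```

```bash
cat >> h.py <<'E'
def tool(o=None):
    o=o or ctrl.get_obs(); M=cv2.Rodrigues(np.array(o["orientation"],float))[0]; return np.array(o["ee_pos"]),M
def to(P,yaw=None):
    """units along tool axes to world TCP P; turn units to bring the finger line to yaw (rad, mod pi)"""
    p,M=tool(); d=(np.array(P)-p)@M/25; a=np.arctan2(M[1,1],M[0,1])
    print("pos",p.round(1),"finger yaw",round(a,3),"units",d.round(2), "turn", None if yaw is None else round(-np.degrees((yaw-a+np.pi/2)%np.pi-np.pi/2)/5,2))
E
python3 -c "
from h import *
to([490,27,150],.22); print(ctrl.get_obs()['qpos'])"
```

```text
pos [357.3 346.9 222.8] finger yaw 0.207 units [-13.62   2.57   2.91] turn -0.15
[ 7.46853183e-01  2.36235701e-01  1.90587958e+00 -3.69523846e-05
  9.99154854e-01  5.40234741e-01]
```

Call:
{"op": "move_arm", "data": {
  "steps": [
    [[-1,0.19,0],0,0],
    [[-1,0.19,0],0,0],
    [[-1,0.19,0],0,0],
    [[-1,0.19,0],0,0],
    [[-1,0.19,0],0,0],
    [[-1,0.19,0],0,0],
    [[-1,0.19,0],0,0],
    [[-1,0.19,0],0,0],
    [[-1,0.19,0],0,0],
    [[-1,0.19,0],0,0],
    [[-1,0.19,0],0,0],
    [[-1,0.19,0],0,0],
    [[-1,0.19,0],0,0],
    [[-0.6,0.1,0.5],0,0],
    [[0,0,1],0,0],
    [[0,0,1],0,0],
    [[0,0,0],0,0]
  ]
}}

```text
t: 4.88
ee_pos: [486.9, 27.9, 156.7]
orientation: [-1.979, -2.434, 0.007]
ft_force: [-0.5, 0.4, 0.7]
width: 87.9
grasp_force: 0.0
```

```bash
python3 -c "
from h import *
to([490,27,57],.22)
a=snap('scene')['image'][...,::-1]; cv2.imwrite('pics/s1.png',cv2.resize(a[120:270,150:350],(800,600),interpolation=cv2.INTER_CUBIC))"
```

```text
pos [486.9  27.9 156.7] finger yaw 0.206 units [-0.07  0.14  3.99] turn -0.17
```

View pics/s1.png

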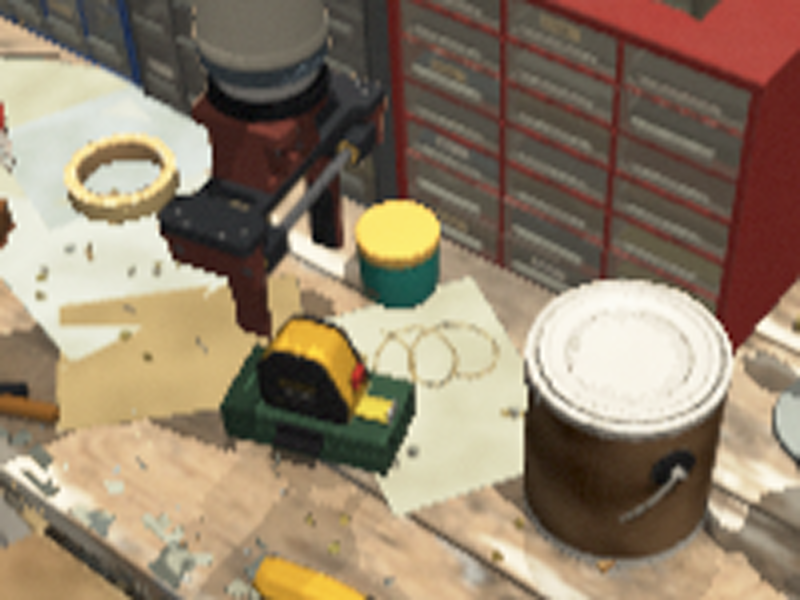

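The picture shows the fingers straddling the tape measure, with the front tip at (258,330) and the rear tip at (325,245). I'll descend and grip.

Call:
{"op": "move_arm", "data": {
  "steps": [
    [[0,0.14,1],0,0],
    [[0,0,1],0,0],
    [[0,0,1],0,0],
    [[0,0,0.9],0,0],
    [[0,0,0],0,0.2],
    [[0,0,0],0,0.4],
    [[0,0,0],0,1],
    [[0,0,0],0,1],
    [[0,0,0],0,1],
    [[0,0,0],0,1],
    [[0,0,0],0,1],
    [[0,0,0],0,1]
  ]
}}

```text
t: 5.93
ee_pos: [492.8, 29.1, 63.4]
orientation: [-1.981, -2.439, 0.0]
ft_force: [-2.8, -0.0, 8.4]
width: 43.2
grasp_force: 28.8
```

Call:
{"op": "move_arm", "data": {
  "steps": [
    [[0,0,-0.5],0,1],
    [[0,0,-0.9],0,1],
    [[0,0,-0.8],0,1],
    [[0.5,0.1,-0.4],0,1],
    [[0.9,0.17,0],0,1],
    [[0.9,0.17,0],0,1],
    [[0.9,0.17,0],0,1],
    [[0.9,0.17,0],0,1],
    [[0.9,0.17,0],0,1],
    [[0.9,0.17,0],0,1],
    [[0.6,0.12,0],0,1],
    [[0,0,0],0,1],
    [[0,0,0.8],0,1],
    [[0,0,0.8],0,1],
    [[0,0,0.8],0,1],
    [[0,0,0.6],0,1],
    [[0,0,0.4],0,1],
    [[0,0,0],0,1],
    [[0,0,0],0,1]
  ]
}}

```text
t: 7.52
ee_pos: [489.8, 194.0, 42.4]
orientation: [-1.981, -2.438, 0.002]
ft_force: [0.0, 0.9, -3.5]
width: 43.3
grasp_force: 28.7
```

```bash
python3 -c "
from h import *
print(ctrl.get_obs())
a=snap('scene')['image'][...,::-1]; cv2.imwrite('pics/s2.png',cv2.resize(a[120:270,150:350],(800,600),interpolation=cv2.INTER_CUBIC))"
```

```text
{'t': 7.5167, 'qpos': array([ 3.54665128e-01,  5.64530774e-01,  1.94080710e+00, -1.28891815e-04,
        6.37556559e-01,  1.48696925e-01]), 'qvel': array([ 0.00408184, -0.02637449, -0.01423916,  0.00085925,  0.00366242,
        0.00181625]), 'joint_torque': array([-2.30485224e-02, -5.13979805e+01, -1.58576256e+01,  3.34884168e-02,
       -1.06203611e-02, -6.53820578e-03]), 'ee_pos': array([489.7507408 , 194.03103713,  42.41796535]), 'orientation': array([-1.98080022e+00, -2.43768034e+00,  1.82134946e-03]), 'ft_force': array([ 0.03913346,  0.86355434, -3.54837248]), 'moment': array([-0.06771793,  0.04099869, -0.00342793]), 'grasp_force': 28.732540332712233, 'width': 43.34072868412801}
```

View pics/s2.png

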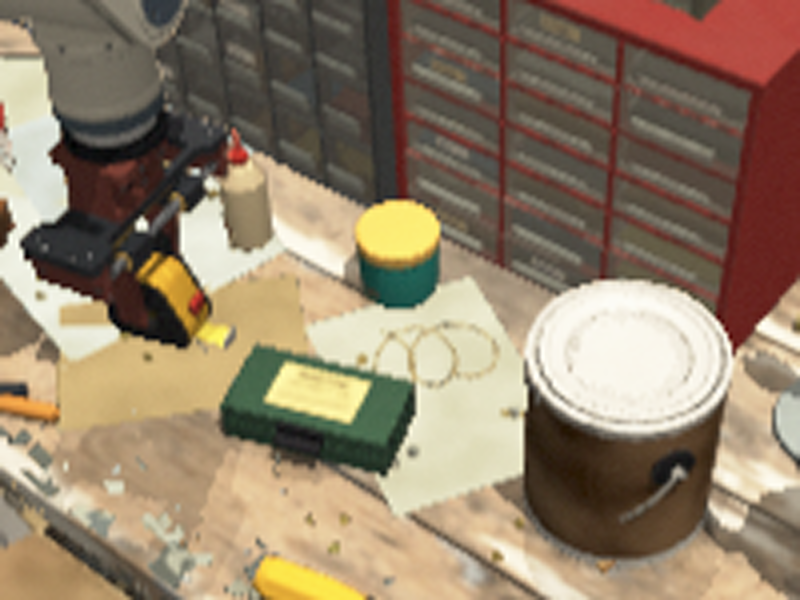

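The picture shows the tape measure held upright just above clear bench at (165,300), with the case uncovered. I'll lower it the rest of the way.

Call:
{"op": "move_arm", "data": {
  "steps": [
    [[0,0,0.3],0,1],
    [[0,0,0.2],0,1],
    [[0,0,0.08],0,1],
    [[0,0,0],0,1],
    [[0,0,0],0,1]
  ]
}}

```text
t: 7.98
ee_pos: [490.0, 194.6, 28.1]
orientation: [-1.981, -2.439, 0.0]
ft_force: [0.9, -0.0, -3.6]
width: 43.0
grasp_force: 28.7
```

Call:
{"op": "move_arm", "data": {
  "steps": [
    [[0,0,0.07],0,1],
    [[0,0,0],0,1],
    [[0,0,0],0,1]
  ]
}}

```text
t: 8.23
ee_pos: [490.1, 194.6, 26.5]
orientation: [1.981, 2.439, 0.0]
ft_force: [-0.5, -0.6, -3.4]
width: 43.4
grasp_force: 28.7
```

Call:
{"op": "move_arm", "data": {
  "steps": [
    [[0,0,0.05],0,1],
    [[0,0,0],0,1],
    [[0,0,0.05],0,1],
    [[0,0,0],0,1],
    [[0,0,0],0,1]
  ]
}}

```text
t: 8.65
ee_pos: [490.3, 194.8, 25.4]
orientation: [1.98, 2.438, 0.001]
ft_force: [-4.1, -1.2, 17.6]
width: 43.3
grasp_force: 28.9
```

Call:
{"op": "move_arm", "data": {
  "steps": [
    [[0,0,0],0,0.4],
    [[0,0,0],0,0.2],
    [[0,0,0],0,0],
    [[0,0,0],0,0],
    [[0,0,0],0,0],
    [[0,0,0],0,0],
    [[0,0,-0.4],0,0],
    [[0,0,-1],0,0],
    [[0,0,-1],0,0],
    [[0,0,-1],0,0],
    [[0,0,-1],0,0],
    [[0,0,-1],0,0]
  ]
}}

```text
t: 9.65
ee_pos: [489.8, 194.5, 160.8]
orientation: [1.981, 2.438, 0.0]
ft_force: [-0.0, 0.3, -0.3]
width: 87.8
grasp_force: 0.0
```

```bash
cat > case.py <<'E'
from h import *
from scipy.optimize import least_squares
from fit import pose
A=cams.get_image("top"); B=cams.get_image("scene"); cv2.imwrite("pics/top1.png",A["image"][...,::-1])
C=np.array([[sx*33,sy*66,z] for sx in(1,-1) for sy in(1,-1) for z in(0,38)],float)
def hull(c,v,n=None):
    m=np.zeros((384*4,512*4),np.uint8); h=cv2.convexHull(((proj(c,pose(v,C))+.5)*4).astype(np.float32)).astype(np.int32)
    cv2.fillConvexPoly(m,h,1); return cv2.resize(m.astype(np.float32),(512,384),interpolation=cv2.INTER_AREA)
def green(c):
    h=cv2.cvtColor(c["image"],cv2.COLOR_RGB2HSV); p=proj(c,[[494,25,20]])[0].astype(int)
    m=((h[...,0]>55)&(h[...,0]<95)&(h[...,1]>80)).astype(np.uint8); w=np.zeros_like(m); w[p[1]-28:p[1]+28,p[0]-35:p[0]+35]=1
    m=m*w; n,l,s,_=cv2.connectedComponentsWithStats(m); k=1+np.argmax(s[1:,4]); x=np.argwhere(l==k)[:,::-1]
    o=np.zeros_like(m); cv2.fillPoly(o,[cv2.convexHull(x.astype(np.int32))],1); return o.astype(np.float32)
from scipy.optimize import minimize
G=[(c,green(c)) for c in (A,B)]
f=lambda v:sum(np.abs(hull(c,[v[0],v[1],v[2]/100])-g).sum() for c,g in G)
for S in (G,G[:1],G[1:]):
    ff=lambda v:sum(np.abs(hull(c,[v[0],v[1],v[2]/100])-g).sum() for c,g in S)
    r=minimize(ff,[494.4,25.5,31.9],method="Nelder-Mead",options=dict(initial_simplex=[[494,25,32],[500,25,32],[494,31,32],[494,25,40]])); print(r.x,r.fun,[g.sum() for _,g in S])
E
python3 case.py | tail -3; python3 -c "
from h import *
to([450,10,150],.319+1.571);o=ctrl.get_obs();print(o['qpos'],o['t'])"
```

```text
[520.9  58.2 -72.4] 1414.875 [np.float32(357.0), np.float32(34.0)]
[499.6  25.4  26.9] 388.75 [np.float32(357.0)]
[ 2527.3  1831.7 -1316.4] 34.0 [np.float32(34.0)]
pos [489.4 194.4 157.9] finger yaw 0.206 units [-6.89 -3.05  0.32] turn 16.71
[3.55426156e-01 3.70563893e-01 1.89426616e+00 1.13755182e-05
 8.78847069e-01 1.48998996e-01] 10.15
```

```bash
python3 - <<'E' | tail -4
from fit import *
s2=lambda p:L(p)/4+[150,120]
S2=[[33,66,38],[33,-66,38],[-33,-66,38],[-33,66,38],[-33,66,0],[-33,-66,0],[-48,18,28],[-48,-18,28]]
q2=s2([[258,345],[414,385],[388,442],[222,403],[222,428],[382,472],[277,433],[322,441]])
h=lambda v:np.r_[(proj(ct,pose(v,T))-tp).ravel(),(proj(cs,pose(v,S2))-q2).ravel()]
g2=lambda v:(proj(cs,pose(v,S2))-q2).ravel()
g1=lambda v:(proj(ct,pose(v,T))-tp).ravel()
for f in (h,g2,g1):
    r=least_squares(f,[497,28,.3],loss='soft_l1'); print("case",r.x[:2],round(r.x[2],3),np.abs(r.fun).max())
o=cams.cut_out("top","tape_measure")[:1]; print([x["p"] for x in o])
E
```

```text
case [496.8  26.3] 0.323 2.9463306560859337
case [500.4  27.4] 0.332 2.210377171744028
case [493.5  26.6] 0.312 0.7951040983403175
[0.73]
```

```bash
cat > case2.py <<'E'
from h import *
from scipy.optimize import minimize
np.set_printoptions(precision=1,suppress=True)
def pose(v,pts):
    c,s=np.cos(v[2]),np.sin(v[2]); p=np.array(pts); return np.c_[v[0]+c*p[:,0]-s*p[:,1],v[1]+s*p[:,0]+c*p[:,1],p[:,2]]
C=np.array([[sx*33,sy*66,z] for sx in(1,-1) for sy in(1,-1) for z in(0,38)],float)
D=np.array([[x,sy*18,z] for x in(-33,-48) for sy in(1,-1) for z in(23,28)],float)
def sil(c,v):
    m=np.zeros((384*8,512*8),np.uint8)
    for K in (C,D): cv2.fillConvexPoly(m,cv2.convexHull(((proj(c,pose(v,K))+.5)*8).astype(np.float32)).astype(np.int32),1)
    return cv2.resize(m.astype(np.float32),(512,384),interpolation=cv2.INTER_AREA)
G={}
for n in ("top","scene"):
    c=cams.get_image(n); o=cams.cut_out(n,"case"); o=[x for x in o if np.hypot(*(np.array(x["rect"][:2])-proj(c,[[494,25,20]])[0]))<12]
    if o: G[n]=(c,o[0]["pixels"].astype(np.float32)); print(n,o[0]["p"],o[0]["pixels"].sum())
def run(S):
    ff=lambda v:sum(np.abs(sil(c,[v[0],v[1],v[2]/100])-g).sum() for c,g in S)
    r=minimize(ff,[494.4,25.5,31.9],method="Nelder-Mead",options=dict(initial_simplex=[[496,25,32],[503,25,32],[496,32,32],[496,25,40]])); print(r.x,r.fun); return r.x
run(list(G.values()))
for k in G: print(k); run([G[k]])
E
python3 case2.py
python3 - <<'E'
from case2 import *
out=[]
for n in G:
    c,g=G[n]; u=proj(c,[[494,25,20]])[0].astype(int); x0,y0=u-[40,35]
    im=cv2.resize(c["image"][y0:y0+70,x0:x0+80,::-1],(400,350),interpolation=cv2.INTER_CUBIC)
    s=sil(c,[496,26.3,.32]); s=cv2.resize(s[y0:y0+70,x0:x0+80],(400,350)); k,_=cv2.findContours((s>.5).astype(np.uint8),0,2)
    cv2.drawContours(im,k,-1,(0,0,255),1); out.append(im)
cv2.imwrite("pics/ov.png",np.hstack(out))
E
```

```text
top 0.56 793
scene 0.56 1136
[497.5  28.4  32.7] 97.4375
top
[497.2  26.9  33.3] 46.96875
scene
[497.7  29.   33. ] 39.6875
top 0.89 751
scene 0.76 1112
[497.7  27.8  33.1] 115.640625
top
[498.6  25.3  32.4] 58.90625
scene
[498.   28.8  33.2] 35.578125
```

View pics/ov.png

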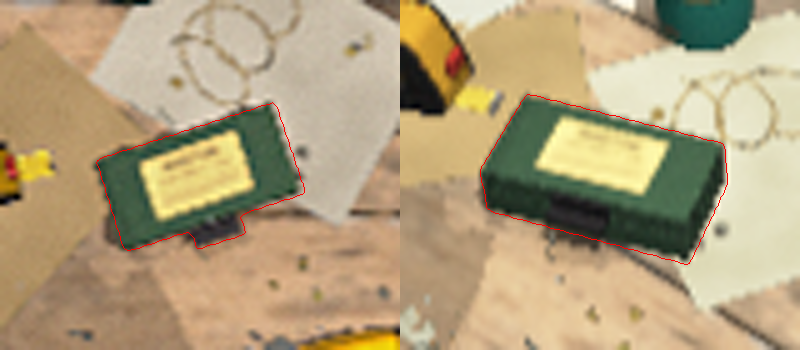

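The overlay fits the case in both views at about (497.6, 27.8) with yaw 0.33. I'll rotate the fingers along the case's y direction.

Call:
{"op": "move_arm", "data": {
  "steps": [
    [[0,0,0],1,0],
    [[0,0,0],1,0],
    [[0,0,0],1,0],
    [[0,0,0],1,0],
    [[0,0,0],1,0],
    [[0,0,0],1,0],
    [[0,0,0],1,0],
    [[0,0,0],1,0],
    [[0,0,0],1,0],
    [[0,0,0],1,0],
    [[0,0,0],1,0],
    [[0,0,0],1,0],
    [[0,0,0],1,0],
    [[0,0,0],1,0],
    [[0,0,0],1,0],
    [[0,0,0],1,0],
    [[0,0,0],0.6,0],
    [[0,0,0],0,0],
    [[0,0,0],0,0]
  ]
}}

```text
t: 12.58
ee_pos: [490.0, 194.6, 159.0]
orientation: [3.099, 0.517, 0.0]
ft_force: [-0.1, -0.0, 0.7]
width: 87.6
grasp_force: 0.0
```

```bash
python3 -c "
from h import *
to([454.6,13.1,19.5],.33+1.5708);o=ctrl.get_obs();print(o['qpos'],o['t'])"
```

```text
pos [490.  194.6 159. ] finger yaw -1.24 units [-3.7   6.41  5.58] turn 0.01
[ 3.55415530e-01  3.69017357e-01  1.89353048e+00 -5.28639092e-05
  8.78980305e-01  1.59580071e+00] 12.5833
```

Call:
{"op": "move_arm", "data": {
  "steps": [
    [[-0.54,0.92,0],0,0],
    [[-0.54,0.92,0],0,0],
    [[-0.54,0.92,0],0,0],
    [[-0.54,0.92,0],0,0],
    [[-0.54,0.92,0],0,0],
    [[-0.54,0.92,0],0,0],
    [[-0.52,0.89,0],0,0],
    [[0,0,0],0,0],
    [[0,0,1],0,0],
    [[0,0,1],0,0],
    [[0,0,1],0,0],
    [[0,0,1],0,0],
    [[0,0,0],0,0],
    [[0,0,0],0,0]
  ]
}}

```text
t: 13.75
ee_pos: [452.0, 12.9, 58.3]
orientation: [-3.098, -0.516, 0.005]
ft_force: [0.0, 0.3, 0.6]
width: 88.1
grasp_force: 0.0
```

```bash
python3 -c "
from h import *
to([453.1,12.6,19.5],.33+1.5708)
a=snap('scene')['image'][...,::-1]; cv2.imwrite('pics/s3.png',cv2.resize(a[170:260,180:300],(800,600),interpolation=cv2.INTER_CUBIC))"
```

```text
pos [452.   12.9  58.3] finger yaw -1.241 units [0.04 0.03 1.55] turn -0.0
```

View pics/s3.png

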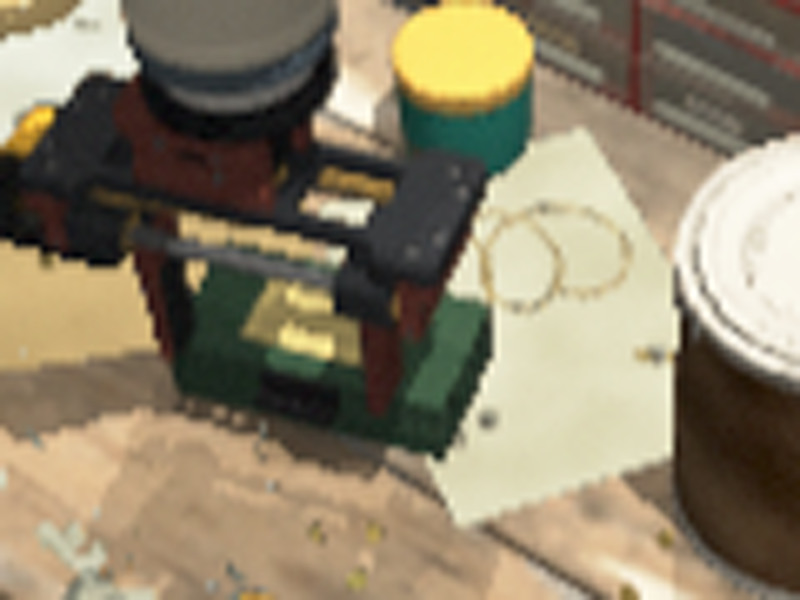

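The fingers straddle the tab at (300,395), with the finger tips at (165,360) and (385,412). I'll descend and close.

Call:
{"op": "move_arm", "data": {
  "steps": [
    [[0,0,0.6],0,0],
    [[0,0,0.6],0,0],
    [[0.04,0.03,0.3],0,0],
    [[0,0,0],0,0],
    [[0,0,0],0,0.2],
    [[0,0,0],0,0.4],
    [[0,0,0],0,0.5],
    [[0,0,0],0,0.55],
    [[0,0,0],0,1],
    [[0,0,0],0,1],
    [[0,0,0],0,1],
    [[0,0,0],0,1]
  ]
}}

```text
t: 14.8
ee_pos: [454.0, 12.2, 21.5]
orientation: [-3.099, -0.514, -0.0]
ft_force: [-0.1, -0.2, 0.2]
width: 37.7
grasp_force: 0.0
```

```bash
python3 -c "
from h import *
to([453.1,12.6,19.5],.33+1.5708);print(ctrl.get_obs()['ft_force'])
r,z0=76.5,3.5
p=None;k=[]
for th in np.linspace(0,1.95,21):
    q=np.array([-r*np.cos(th)+z0*np.sin(th),r*np.sin(th)+z0*np.cos(th)])
    if p is not None:k.append(((q-p)/25).round(2).tolist())
    p=q
print(k)"
```

```text
pos [454.   12.2  21.5] finger yaw -1.242 units [-0.03 -0.03  0.08] turn -0.02
[-0.12126343 -0.21844792  0.19811775]
[[0.03, 0.3], [0.06, 0.29], [0.09, 0.29], [0.11, 0.28], [0.14, 0.26], [0.16, 0.25], [0.19, 0.23], [0.21, 0.21], [0.23, 0.19], [0.25, 0.17], [0.26, 0.14], [0.27, 0.12], [0.28, 0.09], [0.29, 0.06], [0.3, 0.03], [0.3, 0.0], [0.3, -0.02], [0.29, -0.05], [0.29, -0.08], [0.28, -0.11]]
```

Call:
{"op": "move_arm", "data": {
  "steps": [
    [[0,0,0.06],0,1],
    [[0,0,0],0,1],
    [[0,0,0],0,1],
    [[0,0,0],0,1]
  ]
}}

```text
t: 15.13
ee_pos: [453.9, 12.4, 20.9]
orientation: [-3.099, -0.514, -0.0]
ft_force: [-4.2, 1.4, 19.3]
width: 35.1
grasp_force: 30.0
```

Call:
{"op": "move_arm", "data": {
  "steps": [
    [[0.03,0,-0.3],0,1],
    [[0.06,0,-0.29],0,1],
    [[0.09,0,-0.29],0,1],
    [[0.11,0,-0.28],0,1],
    [[0.14,0,-0.26],0,1],
    [[0.16,0,-0.25],0,1],
    [[0.19,0,-0.23],0,1],
    [[0.21,0,-0.21],0,1],
    [[0,0,0],0,1]
  ]
}}

```text
t: 15.88
ee_pos: [477.8, 20.6, 73.7]
orientation: [-3.099, -0.514, 0.001]
ft_force: [-4.9, 1.1, 1.0]
width: 35.3
grasp_force: 30.0
```

Call:
{"op": "move_arm", "data": {
  "steps": [
    [[0.23,0,-0.19],0,1],
    [[0.25,0,-0.17],0,1],
    [[0.26,0,-0.14],0,1],
    [[0.27,0,-0.12],0,1],
    [[0.28,0,-0.09],0,1],
    [[0.29,0,-0.06],0,1],
    [[0.3,0,-0.03],0,1],
    [[0.3,0,0],0,1],
    [[0.3,0,0.02],0,1],
    [[0.29,0,0.05],0,1],
    [[0,0,0],0,1]
  ]
}}

```text
t: 16.8
ee_pos: [545.6, 44.0, 92.2]
orientation: [-3.098, -0.513, -0.005]
ft_force: [-2.5, 7.7, 5.8]
width: 34.9
grasp_force: 30.0
```

Call:
{"op": "move_arm", "data": {
  "steps": [
    [[0.29,0,0.08],0,1],
    [[0.2,0,0.08],0,1],
    [[0,0,0],0,1],
    [[0,0,0],0,1]
  ]
}}

```text
t: 17.13
ee_pos: [557.1, 48.0, 88.4]
orientation: [-3.098, -0.513, -0.007]
ft_force: [-2.0, 7.3, 6.1]
width: 35.1
grasp_force: 30.0
```

```bash
python3 -c "
from h import *
print(ctrl.get_obs()['ft_force'])
a=snap('scene')['image'][...,::-1]; cv2.imwrite('pics/s4.png',cv2.resize(a[140:260,170:330],(800,600),interpolation=cv2.INTER_CUBIC))"
```

```text
[-2.02768421  7.30618272  6.08908115]
```

View pics/s4.png

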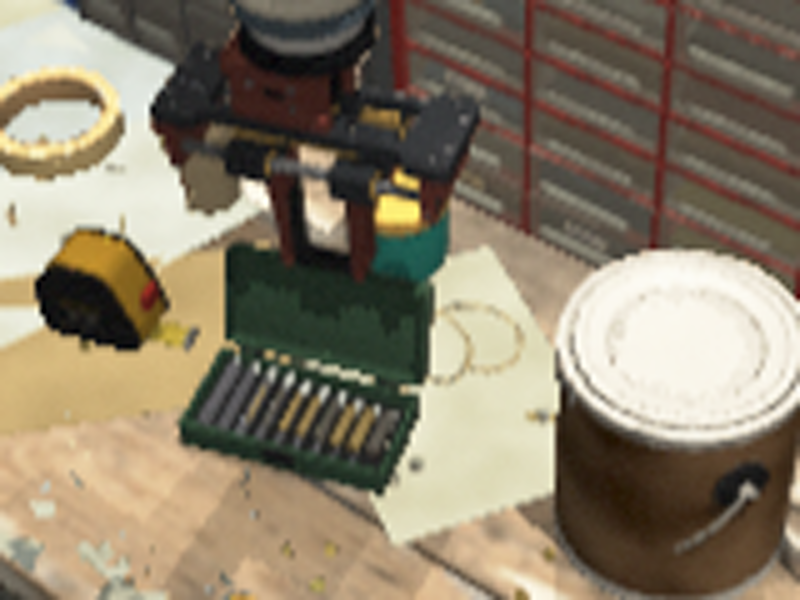

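The lid is up and leaning back at (330,310), and the tape measure stands upright at (100,290). I'll push a bit more to confirm the stop.

Call:
{"op": "move_arm", "data": {
  "steps": [
    [[0.15,0,0.06],0,1],
    [[0.1,0,0.04],0,1],
    [[0,0,0],0,1],
    [[0,0,0],0,1]
  ]
}}

```text
t: 17.52
ee_pos: [560.8, 49.3, 86.8]
orientation: [-3.099, -0.514, 0.0]
ft_force: [-10.4, 3.3, 20.3]
width: 35.2
grasp_force: 30.0
```

Call:
{"op": "move_arm", "data": {
  "steps": [
    [[0,0,0],0,0.55],
    [[0,0,0],0,0.5],
    [[0,0,0],0,0.4],
    [[0,0,0],0,0.2],
    [[0,0,0],0,0],
    [[0,0,0],0,0],
    [[0,0,0],0,0],
    [[0,0,-0.5],0,0],
    [[0,0,-1],0,0],
    [[0,0,-1],0,0],
    [[0,0,-1],0,0],
    [[0,0,-1],0,0],
    [[0,0,-1],0,0],
    [[0,0,-1],0,0],
    [[0,0,0],0,0],
    [[0,0,0],0,0]
  ]
}}

```text
t: 18.85
ee_pos: [560.9, 48.5, 248.6]
orientation: [3.099, 0.514, 0.004]
ft_force: [0.5, 0.4, -0.4]
width: 87.9
grasp_force: 0.0
```

```bash
cat > plan.py <<'E'
from h import *
from scipy.optimize import least_squares
np.set_printoptions(precision=1,suppress=True)
ct=cams.get_image("top"); bt={t:cams.cut_out("top",t)[:1] for t in("old_tin","glue_bottle","lens")}
cs=cams.get_image("scene"); bs={t:cams.cut_out("scene",t)[:1] for t in("old_tin","glue_bottle","lens")}
from scipy.optimize import minimize
a=np.linspace(0,2*np.pi,40); ci=np.c_[np.cos(a),np.sin(a)]
def cyl(c,xy,parts):
    m=np.zeros((384*4,512*4),np.uint8)
    for r,z0,z1 in parts:
        P=np.vstack([np.c_[ci*r+xy,np.full(40,z)] for z in(z0,z1)])
        cv2.fillConvexPoly(m,cv2.convexHull(((proj(c,P)+.5)*4).astype(np.float32)).astype(np.int32),1)
    return cv2.resize(m.astype(np.float32),(512,384),interpolation=cv2.INTER_AREA)
for t,parts,x0 in(("old_tin",[(68.5,0,151)],[577,-186]),("glue_bottle",[(25.5,0,140),(9,140,184)],[412,-353])):
    G=[(c,b[t][0]["pixels"].astype(np.float32)) for c,b in((ct,bt),(cs,bs)) if b[t]]
    for S in [G]+[[g] for g in G]:
        r=minimize(lambda v:sum(np.abs(cyl(c,v,parts)-g).sum() for c,g in S),x0,method="Nelder-Mead",options=dict(initial_simplex=[x0,[x0[0]+8,x0[1]],[x0[0],x0[1]+8]])); print(t,r.x,r.fun)
for c,b in((ct,bt),(cs,bs)): print([ (x["p"],x["rect"]) for x in b["lens"]])
E
python3 plan.py; python3 -c "
from h import *
to([573,-325,247],.33+1.5708);o=ctrl.get_obs();print(o['qpos'],o['t'],o['ft_force'])
a=snap('scene')['image'][...,::-1]; b=snap('top')['image'][...,::-1]
cv2.imwrite('pics/s5.png',np.vstack([cv2.resize(b[120:270,200:460],(520,300),interpolation=cv2.INTER_CUBIC),cv2.resize(a[150:270,310:518],(520,300),interpolation=cv2.INTER_CUBIC)]))"
```

```text
old_tin [ 579.2 -186.3] 248.875
old_tin [ 579.2 -187.4] 64.0
old_tin [ 579.7 -185.4] 175.0
glue_bottle [ 413.3 -365.6] 278.5625
glue_bottle [ 413.6 -360.9] 62.3125
glue_bottle [ 411.9 -365.8] 210.0625
[(0.56, [399.3, 163.4, 89.4, 69.4])]
[(0.7, [427.4, 229.9, 149.6, 48.5])]
pos [560.   48.4 246. ] finger yaw -1.242 units [-4.33 14.31 -0.04] turn -0.02
[ 6.51215301e-02  3.04965859e-01  1.74885229e+00 -3.86667265e-05
  1.08951036e+00  1.30734553e+00] 19.25 [-0.26278074 -0.65869933 -0.02943683]
```

View pics/s5.png

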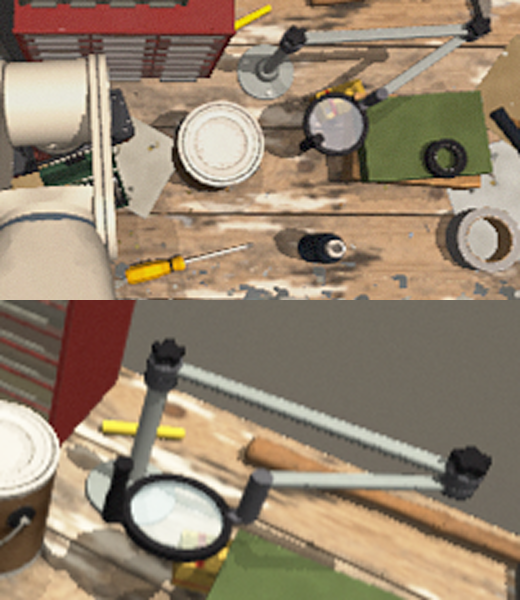

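The top half shows the shoulder knob at (295,36), the elbow knob at (480,24), the lens at (336,125) and the handle top at (318,139). Nothing in the scene has been disturbed. Next I'll fit the magnifier and plan the path.

```bash
cat > mag.py <<'E'
from h import *
from scipy.optimize import least_squares
import heapq,sys
np.set_printoptions(precision=1,suppress=True)
ct=cams.get_image("top"); cs=cams.get_image("scene"); L=lambda p:np.array(p,float)
mt=(L([[295,36],[480,24],[336,125],[318,139]])+.5)/2-.5+[200,120]
ms=(L([[168,352-300],[469,463-300],[176,516-300],[121,464-300]])+.5)/2.5-.5+[310,150]
def mag(v):
    s=L(v[:2]);e=s+280*L([np.cos(v[2]),np.sin(v[2])]);u=L([np.cos(v[3]),np.sin(v[3])])
    return np.array([[*s,230],[*e,230],[*(e+240*u),137],[*(e+302*u),214]])
E=[(ct,mt),(cs,ms)]
for S in (E,E[:1],E[1:]):
    r=least_squares(lambda v:np.concatenate([(proj(c,mag(v))-m).ravel() for c,m in S]),[731,-290,-1.5,2.2]); print(r.x[:2],r.x[2:].round(3),np.abs(r.fun).max().round(2),mag(r.x)[2:,:2].ravel())
E
python3 mag.py; python3 -c "
from h import *
c=cams.get_image('top'); print(ray(c,[256+ -49,115+133/3],0), ray(c,[205+5/3,115+133/3],0), ray(c,[205+300/3,115+133/3],0))"
```

```text
[ 730.8 -295.9] [-1.5  2.2] 2.96 [ 612.2 -377.7  577.  -326.7]
[ 729.8 -289.9] [-1.5  2.2] 0.43 [ 610.1 -374.   574.  -323.6]
[ 730.4 -299.3] [-1.5  2.2] 1.51 [ 613.6 -379.3  579.1 -327.8]
[7.15261170e+02 1.67931929e+02 2.27373675e-13] [715.25505329 169.15759651   0.        ] [ 717.05765794 -192.02617288    0.        ]
```

Call:
{"op": "move_arm", "data": {
  "steps": [
    [[-0.28,0.96,0],0,0],
    [[-0.28,0.96,0],0,0],
    [[-0.28,0.96,0],0,0],
    [[-0.28,0.96,0],0,0],
    [[-0.28,0.96,0],0,0],
    [[-0.28,0.96,0],0,0],
    [[-0.28,0.96,0],0,0],
    [[-0.28,0.96,0],0,0],
    [[-0.28,0.96,0],0,0],
    [[-0.28,0.96,0],0,0],
    [[-0.28,0.96,0],0,0],
    [[-0.28,0.96,0],0,0],
    [[-0.28,0.96,0],0,0],
    [[-0.28,0.96,0],0,0],
    [[-0.28,0.92,0],0,0],
    [[0,0,0],0,0],
    [[0,0,0],0,0]
  ]
}}

```text
t: 20.92
ee_pos: [576.6, -326.0, 246.6]
orientation: [-3.099, -0.511, 0.0]
ft_force: [0.1, 0.8, -0.6]
width: 87.8
grasp_force: 0.0
```

```bash
cat > path.py <<'E'
from h import *
import heapq,sys
np.set_printoptions(precision=1,suppress=True)
S=np.array([730.5,-294]); TIN=np.array([579.2,-186.5]); GL=np.array([413,-363]); CASE=np.array([497.6,27.8])
def fk(a,b):
    e=S+280*np.array([np.cos(a),np.sin(a)]); u=np.array([np.cos(a-b),np.sin(a-b)]); return e,e+240*u,e+302*u,e+174*u
def ik(p,l2):
    d=p-S; D=np.hypot(*d); b=np.arccos((D*D-280**2-l2**2)/(2*280*l2)); a=np.arctan2(d[1],d[0])+np.arctan2(l2*np.sin(b),280+l2*np.cos(b)); return a,b
def clear(a,b):
    e,l,h,n=fk(a,b); d=lambda p,q:np.hypot(*(p-q))
    return min(d(l,TIN)-52.5-78,d(h,TIN)-9-78,d(n,TIN)-10-78,d(l,GL)-52.5-26,d(h,GL)-30-26,d(n,GL)-10-26)
def plan(h0):
    s=ik(np.array(h0),302); g=ik(CASE,240); g=(g[0]-2*np.pi if g[0]>0 else g[0],g[1]); st=.02
    s=(s[0]-2*np.pi if s[0]>0.5 else s[0],s[1])
    f=lambda q:(s[0]+q[0]*st,s[1]+q[1]*st); gi=(round((g[0]-s[0])/st),round((g[1]-s[1])/st)); Q=[(0,(0,0))]; D={(0,0):0}; P={}; C={}
    while Q:
        d,q=heapq.heappop(Q)
        if q==gi: break
        if d>D[q]: continue
        for dx in(-1,0,1):
            for dy in(-1,0,1):
                n=(q[0]+dx,q[1]+dy); a,b=f(n)
                if n==q or not(0.1<b<2.72) or not(-4<a<-1): continue
                if n not in C: C[n]=clear(a,b)
                if C[n]<8: continue
                w=d+np.hypot(dx,dy)*(1+(30/C[n])**2)
                if w<D.get(n,1e9): D[n]=w; P[n]=q; heapq.heappush(Q,(w,n))
    r=[gi]
    while r[-1]!=(0,0): r.append(P[r[-1]])
    r=[f(q) for q in r[::-1]]; r[-1]=g; return np.array(r)
if __name__=="__main__":
    h0=[576.5,-325.5] if len(sys.argv)<3 else [float(x) for x in sys.argv[1:3]]
    r=plan(h0); print("start",r[0],"goal",r[-1],len(r))
    for q in r[::8].tolist()+[r[-1].tolist()]: e,l,h,n=fk(*q); print(np.round(q,2),"h",h,"lens",l,"clr",round(clear(*q)))
E
python3 path.py; python3 -c "
from h import *
to([576.5,-325.5,173],.33+1.5708);o=ctrl.get_obs();print(o['qpos'],o['t'],o['ft_force'])"
```

```text
start [-1.5  2.6] goal [-3.4  1.4] 141
[-1.5  2.6] h [ 576.5 -325.5] lens [ 611.9 -376.4] clr 52
[-1.4  2.4] h [ 543.3 -367.5] lens [ 588.9 -409.4] clr 74
[-1.4  2.3] h [ 513.6 -405.6] lens [ 565.3 -439.7] clr 53
[-1.4  2.1] h [ 490.3 -447.8] lens [ 546.9 -473.3] clr 59
[-1.4  2. ] h [ 474.1 -493.3] lens [ 534.  -509.4] clr 88
[-1.4  1.8] h [ 465.3 -540.8] lens [ 527.  -547.1] clr 129
[-1.6  1.6] h [ 420.6 -542.8] lens [ 482.3 -549.2] clr 120
[-1.8  1.5] h [ 376.1 -537.7] lens [ 437.8 -544.1] clr 104
[-1.9  1.3] h [ 333.1 -525.6] lens [ 394.7 -532. ] clr 91
[-2.1  1.2] h [ 292.5 -506.8] lens [ 354.1 -513.2] clr 83
[-2.2  1. ] h [ 256.  -475.8] lens [ 317.6 -483.4] clr 75
[-2.4  1. ] h [ 233.1 -397.9] lens [ 292.7 -415.2] clr 53
[-2.6  1. ] h [ 222.9 -317.3] lens [ 279.  -343.9] clr 39
[-2.7  1. ] h [ 225.7 -236.2] lens [ 276.8 -271.3] clr 62
[-2.9  1. ] h [ 241.4 -156.5] lens [ 286.2 -199.3] clr 106
[-3.  1.] h [269.5 -80.3] lens [ 307.  -129.7] clr 144
[-3.2  1.2] h [348.1   7.6] lens [369.2 -50.7] clr 113
[-3.4  1.3] h [449.   69.8] lens [450.7   7.9] clr 92
[-3.5  1.4] h [506.4  89.2] lens [497.6  27.8] clr 87
pos [ 576.6 -326.   246.6] finger yaw -1.244 units [ 0.   -0.02  2.94] turn -0.04
[-5.32681115e-01  4.54507802e-01  1.52090951e+00  2.10151753e-04
  1.16660970e+00  7.11399098e-01] 20.9167 [ 0.07851535  0.81249708 -0.58180765]
```

```bash
sed -i 's/if C\[n\]<8: continue/if C[n]<10 or np.hypot(*fk(a,b)[2])<400: continue/; s/(1+(30\/C\[n\])\*\*2)/(1+15\/C[n])/' path.py; python3 path.py
```

```text
start [-1.5  2.6] goal [-3.4  1.4] 98
[-1.5  2.6] h [ 576.5 -325.5] lens [ 611.9 -376.4] clr 52
[-1.7  2.4] h [ 531.8 -324.9] lens [ 567.2 -375.8] clr 59
[-1.8  2.4] h [ 508.  -304.1] lens [ 539.3 -357.7] clr 45
[-2.   2.3] h [ 492.6 -275.6] lens [ 518.3 -332. ] clr 27
[-2.1  2.2] h [ 469.9 -247.4] lens [ 492.2 -305.2] clr 17
[-2.3  2. ] h [ 434.3 -220.1] lens [ 456.6 -278. ] clr 17
[-2.5  1.9] h [ 403.6 -187.6] lens [ 425.9 -245.5] clr 31
[-2.6  1.7] h [ 378.5 -150.6] lens [ 400.8 -208.4] clr 49
[-2.8  1.7] h [ 388.2 -100.6] lens [ 404.6 -160.4] clr 46
[-2.9  1.6] h [399.5 -52.1] lens [ 411.1 -113. ] clr 53
[-3.1  1.4] h [400.2  -6.6] lens [410.6 -67.7] clr 76
[-3.3  1.4] h [438.1  42. ] lens [441.1 -19.9] clr 80
[-3.4  1.4] h [495.4  84.3] lens [488.5  22.7] clr 86
[-3.5  1.4] h [506.4  89.2] lens [497.6  27.8] clr 87
```

Call:
{"op": "move_arm", "data": {
  "steps": [
    [[0,0,0.8],0,0],
    [[0,0,0.8],0,0],
    [[0,0,0.8],0,0],
    [[0,0,0.5],0,0],
    [[0,0,0],0,0.3],
    [[0,0,0],0,0.5],
    [[0,0,0],0,0.6],
    [[0,0,0],0,0.7],
    [[0,0,0],0,0.8],
    [[0,0,0],0,0.8],
    [[0,0,0],0,1],
    [[0,0,0],0,1],
    [[0,0,0],0,1]
  ]
}}

```text
t: 22.0
ee_pos: [576.9, -325.3, 174.6]
orientation: [3.099, 0.514, 0.0]
ft_force: [-0.3, 0.8, 0.7]
width: 31.6
grasp_force: 0.0
```

Call:
{"op": "move_arm", "data": {
  "steps": [
    [[0,0,0],0,1],
    [[0,0,0],0,1],
    [[0,0,0],0,1],
    [[0,0,0],0,1],
    [[0,0,0],0,1]
  ]
}}

```text
t: 22.42
ee_pos: [576.8, -325.1, 174.4]
orientation: [-3.099, -0.514, 0.0]
ft_force: [-1.9, 1.3, 1.1]
width: 16.3
grasp_force: 30.0
```

```bash
python3 -c "
from h import *
o=ctrl.get_obs();print(o['width'],o['grasp_force'],o['ft_force'],o['moment'],o['ee_pos'])"
```

```text
16.30340834147685 30.00008660950698 [-1.93829929  1.33595252  1.13779965] [0.11028858 0.27205725 0.02398806] [ 576.77952138 -325.05206438  174.37295721]
```

```bash
cat > rows.py <<'E'
from path import *
p,M=tool(); r=plan(p[:2]); H=np.array([fk(*q)[2] for q in r])
from scipy.ndimage import gaussian_filter1d
H=gaussian_filter1d(H,4,axis=0,mode="nearest"); H[0]=p[:2]
s=np.r_[0,np.cumsum(np.hypot(*np.diff(H,axis=0).T))]; n=int(round(s[-1]/48)); t=np.linspace(0,s[-1],n+1); W=np.c_[np.interp(t,s,H[:,0]),np.interp(t,s,H[:,1])]
W[0]=p[:2]
def ck(h):
    a,b=ik(h,302); return clear(a,b)
for i in range(n):
    d=np.r_[W[i+1]-W[i],0]@M/25/3; print(i,"3x",d[:2].round(2),"->",W[i+1],"clr",min(ck(W[i]*(1-k)+W[i+1]*k) for k in(.25,.5,.75,1)).round())
E
python3 rows.py
```

```text
0 3x [-0.6 -0.3] -> [ 527.8 -319.7] clr 51.0
1 3x [-0.3 -0.6] -> [ 494.1 -284.4] clr 33.0
2 3x [-0.2 -0.6] -> [ 463.9 -245.2] clr 16.0
3 3x [-0.3 -0.6] -> [ 427.5 -211.5] clr 15.0
4 3x [-0.2 -0.6] -> [ 395.7 -173.5] clr 26.0
5 3x [ 0.1 -0.6] -> [ 384.6 -126.3] clr 38.0
6 3x [ 0.3 -0.6] -> [394.4 -77.6] clr 44.0
7 3x [ 0.3 -0.6] -> [401.5 -28.5] clr 50.0
8 3x [ 0.4 -0.5] -> [418.2  17.5] clr 66.0
9 3x [ 0.6 -0.3] -> [453.3  52.4] clr 78.0
10 3x [ 0.6 -0.2] -> [493.5  81.4] clr 80.0
```

Call:
{"op": "move_arm", "data": {
  "steps": [
    [[-0.3,-0.14,0],0,1],
    [[-0.6,-0.28,0],0,1],
    [[-0.6,-0.28,0],0,1],
    [[-0.29,-0.14,0],0,1],
    [[-0.14,-0.3,0],0,1],
    [[-0.27,-0.59,0],0,1],
    [[-0.27,-0.59,0],0,1],
    [[-0.14,-0.29,0],0,1],
    [[0,0,0],0,1],
    [[0,0,0],0,1]
  ]
}}

```text
t: 23.25
ee_pos: [493.3, -283.7, 174.4]
orientation: [-3.098, -0.514, 0.003]
ft_force: [-3.3, 0.6, -1.4]
width: 16.7
grasp_force: 30.0
```

```bash
sed -i 's/d\[:2\].round(2)/[f"{x:.2f}" for x in d[:2]]/' rows.py; python3 - <<'E'
from h import *
exec(open("rows.py").read())
o=ctrl.get_obs(); print(o["width"],o["ft_force"],o["qpos"])
for n in("top","scene"):
    cams.get_image(n); print([(x["p"],x["rect"]) for x in cams.boxes_of(n,"lens")[:1]], [(x["p"],x["rect"]) for x in cams.boxes_of(n,"glue_bottle")[:1]])
E
```

```text
0 3x ['-0.20', '-0.62'] -> [ 463.7 -244.3] clr 17.0
1 3x ['-0.30', '-0.59'] -> [ 428.1 -210.1] clr 16.0
2 3x ['-0.23', '-0.61'] -> [ 396.6 -172.1] clr 25.0
3 3x ['0.06', '-0.64'] -> [ 385.  -125.2] clr 37.0
4 3x ['0.33', '-0.57'] -> [395.  -76.8] clr 44.0
5 3x ['0.30', '-0.59'] -> [402.1 -28. ] clr 50.0
6 3x ['0.42', '-0.50'] -> [419.5  17.7] clr 66.0
7 3x ['0.59', '-0.29'] -> [454.4  52.5] clr 77.0
8 3x ['0.63', '-0.20'] -> [494.3  81.6] clr 80.0
16.68324602595724 [-3.3  0.6 -1.4] [-0.5  0.4  1.8  0.   0.9  0.7]
[(0.54, [418.3, 180.2, 46.6, 26.1])] [(0.71, [199.9, 219.8, 31.5, 17.6])]
[(0.68, [399.5, 249.5, 158.7, 47.2])] [(0.8, [332.1, 305.8, 28.6, 47.0])]
```

Call:
{"op": "move_arm", "data": {
  "steps": [
    [[-0.1,-0.31,0],0,1],
    [[-0.2,-0.62,0],0,1],
    [[-0.2,-0.62,0],0,1],
    [[-0.2,-0.6,0],0,1],
    [[-0.3,-0.59,0],0,1],
    [[-0.3,-0.59,0],0,1],
    [[-0.2,-0.31,0],0,1],
    [[0,0,0],0,1]
  ]
}}

```text
t: 24.22
ee_pos: [427.7, -209.2, 174.4]
orientation: [-3.098, -0.514, 0.002]
ft_force: [-2.3, 2.1, -2.6]
width: 16.6
grasp_force: 30.0
```

```bash
python3 rows.py; python3 - <<'E'
from h import *
o=ctrl.get_obs(); print(o["width"],o["ft_force"])
c=cams.get_image("scene"); 
for t in ("glue_bottle","old_tin"): print(t,[(x["p"],x["rect"]) for x in cams.boxes_of("scene",t)[:2]])
E
```

```text
0 3x ['-0.22', '-0.62'] -> [ 397.1 -170.6] clr 25.0
1 3x ['0.05', '-0.64'] -> [ 385.4 -123.8] clr 37.0
2 3x ['0.33', '-0.57'] -> [395.1 -75.4] clr 44.0
3 3x ['0.30', '-0.58'] -> [402.4 -26.6] clr 50.0
4 3x ['0.42', '-0.50'] -> [420.2  18.8] clr 66.0
5 3x ['0.59', '-0.29'] -> [455.1  53.5] clr 77.0
6 3x ['0.63', '-0.19'] -> [495.1  82.4] clr 80.0
16.55493775171851 [-2.33334791  2.07301826 -2.59857726]
glue_bottle [(0.73, [331.0, 306.8, 25.3, 47.1])]
old_tin [(0.96, [310.4, 220.4, 45.4, 57.4]), (0.32, [181.0, 164.4, 34.6, 18.7])]
```

Call:
{"op": "move_arm", "data": {
  "steps": [
    [[-0.22,-0.62,0],0,1],
    [[-0.22,-0.62,0],0,1],
    [[-0.22,-0.62,0],0,1],
    [[0.05,-0.64,0],0,1],
    [[0.05,-0.64,0],0,1],
    [[0.05,-0.64,0],0,1],
    [[0.33,-0.57,0],0,1],
    [[0.33,-0.57,0],0,1],
    [[0.33,-0.57,0],0,1],
    [[0.3,-0.58,0],0,1],
    [[0.3,-0.58,0],0,1],
    [[0.3,-0.58,0],0,1],
    [[0.42,-0.5,0],0,1],
    [[0.42,-0.5,0],0,1],
    [[0.42,-0.5,0],0,1],
    [[0,0,0],0,1],
    [[0,0,0],0,1]
  ]
}}

```text
t: 25.78
ee_pos: [421.8, 17.9, 174.3]
orientation: [-3.098, -0.516, 0.0]
ft_force: [-2.5, 2.1, -0.6]
width: 16.5
grasp_force: 30.0
```

```bash
python3 rows.py; python3 - <<'E'
from h import *
o=ctrl.get_obs(); print(o["width"],o["ft_force"],o["moment"],o["qpos"])
E
```

```text
0 3x ['0.58', '-0.28'] -> [456.2  51.6] clr 76.0
1 3x ['0.61', '-0.20'] -> [494.7  80.8] clr 78.0
16.454184955527968 [-2.52216732  2.11144436 -0.57860295] [ 0.35378536  0.42174389 -0.28147823] [1.37440319e-02 1.99367441e-01 2.09905376e+00 6.92524389e-04
 8.43454698e-01 1.25433814e+00]
```

Call:
{"op": "move_arm", "data": {
  "steps": [
    [[0.58,-0.28,0],0,1],
    [[0.58,-0.28,0],0,1],
    [[0.58,-0.28,0],0,1],
    [[0.6,-0.2,0],0,1],
    [[0.6,-0.2,0],0,1],
    [[0.6,-0.2,0],0,1],
    [[0.58,-0.17,0],0,1],
    [[0,0,0],0,1],
    [[0,0,0],0,1],
    [[0,0,0],0,1]
  ]
}}

```text
t: 26.62
ee_pos: [505.6, 88.4, 174.4]
orientation: [-3.099, -0.514, 0.0]
ft_force: [0.4, 0.6, -3.2]
width: 16.3
grasp_force: 30.0
```

```bash
python3 - <<'E'
from h import *
np.set_printoptions(precision=2,suppress=True)
o=ctrl.get_obs(); print(o["width"],o["ft_force"],o["ee_pos"])
for n in("top","scene"):
    c=cams.get_image(n); print(n,proj(c,[[497.6,27.8,137],[506.4,89.2,200]]).ravel())
    for t in("lens","case","handle"): print(t,[(round(x["p"],2),x["rect"]) for x in cams.boxes_of(n,t)[:2]])
E
```

```text
16.325620151923797 [ 0.4   0.56 -3.17] [505.57  88.4  174.35]
top [242.95 216.06 221.87 211.55]
lens [(0.89, [284.1, 216.7, 85.1, 27.2]), (0.16, [191.5, 180.8, 11.0, 11.2])]
case [(0.63, [254.3, 204.9, 15.0, 26.9])]
handle [(0.76, [282.9, 218.9, 86.7, 30.5])]
scene [226.32 193.99 210.01 166.89]
lens [(0.57, [254.9, 194.8, 86.5, 76.5])]
case [(0.62, [229.1, 220.0, 51.4, 39.0])]
handle [(0.65, [251.8, 195.1, 88.5, 73.3]), (0.49, [192.0, 196.8, 32.6, 24.5])]
```

Call:
{"op": "move_arm", "data": {
  "steps": [
    [[0,0,0],0,0.8],
    [[0,0,0],0,0.7],
    [[0,0,0],0,0.5],
    [[0,0,0],0,0.2],
    [[0,0,0],0,0],
    [[0,0,0],0,0],
    [[0,0,0],0,0],
    [[0,0,-0.5],0,0],
    [[0,0,-1],0,0],
    [[0,0,-1],0,0],
    [[0,0,-1],0,0],
    [[0,0,-0.5],0,0],
    [[-0.3,-0.8,0],0,0],
    [[-0.3,-1,0],0,0],
    [[-0.3,-1,0],0,0],
    [[-0.3,-1,0],0,0],
    [[-0.3,-1,0],0,0],
    [[-0.3,-1,0],0,0],
    [[-0.3,-1,0],0,0],
    [[-0.3,-1,0],0,0]
  ]
}}

```text
t: 28.68
ee_pos: [385.2, 254.9, 274.6]
orientation: [-3.099, -0.514, -0.001]
ft_force: [1.1, -1.1, 0.1]
width: 87.6
grasp_force: 0.0
```

```bash
cat > ring.py <<'E'
from h import *
from scipy.optimize import minimize
np.set_printoptions(precision=1,suppress=True)
a=np.linspace(0,2*np.pi,120); u=np.c_[np.cos(a),np.sin(a)]
def samp(c,xy,r,z):
    p=proj(c,np.c_[u*r+xy,np.full(120,z)]).astype(np.float32)
    return cv2.remap(c["V"],p[:,0].reshape(1,-1),p[:,1].reshape(1,-1),cv2.INTER_LINEAR)[0]
I=[]
for n in("top","scene"):
    c=cams.get_image(n); c["V"]=c["image"].max(2).astype(np.float32); I.append(c)
    print(n,[(round(x["p"],2),x["rect"]) for t in("lens","case","case_lid") for x in cams.boxes_of(n,t)[:1]])
def cost(v,S): # dark on the ring, brighter inside
    return sum(np.minimum(samp(c,v,r,142),120).mean()-.5*np.minimum(samp(c,v,36,137),120).mean() for c in S for r in(47,49))
for S in(I,I[:1],I[1:]):
    g=[(cost([497+x,28+y],S),x,y) for x in range(-40,41,4) for y in range(-40,41,4)]; b=min(g)
    r=minimize(cost,[497+b[1],28+b[2]],args=(S,),method="Nelder-Mead",options=dict(initial_simplex=[[497+b[1],28+b[2]],[501+b[1],28+b[2]],[497+b[1],32+b[2]]])); print(r.x,r.fun)
E
python3 ring.py
```

```text
top [(0.82, [274.5, 215.5, 106.3, 32.0]), (0.8, [237.6, 211.2, 45.1, 45.2]), (0.65, [238.9, 203.2, 36.2, 16.3])]
scene [(0.88, [253.2, 197.6, 91.9, 72.8]), (0.83, [229.4, 219.8, 54.0, 37.3]), (0.58, [242.6, 209.1, 30.1, 17.6])]
[498.5  29.3] -7.8170318603515625
[498.9  30.5] -9.7618408203125
[498.   27.9] -3.8269920349121094
```

```bash
python3 - <<'E'
from h import *
np.set_printoptions(precision=1,suppress=True)
from case2 import pose
for n in("top","scene"):
    c=cams.get_image(n)
    for t in("old_tin","glue_bottle","oil_bottle","filler_tub","masking_tape","tape_measure","case_lid"):
        print(n,t,[(round(x["p"],2),np.array(x["rect"])) for x in cams.boxes_of(n,t)[:1]])
    for th in(1.5,1.92):
        L=[]
        for d,nn in((67,0),(67,16),(82,1),(82,6)):
            for y in(66,-66) if d<80 else (18,-18): L.append([34-d*np.cos(th)+nn*np.sin(th),y,22+d*np.sin(th)+nn*np.cos(th)])
        p=proj(c,pose([497.6,27.8,.33],L)); print(th,"lid box cols",p[:,0].min(),p[:,0].max(),"rows",p[:,1].min(),p[:,1].max())
o=ctrl.get_obs(); print(o["t"],o["qvel"],o["ft_force"])
E
```

```text
top 0.81 355
[497.   26.   36.2] 908.84375
top
[497.   26.   36.2] 908.84375
top old_tin [(0.88, array([309.1, 194.2,  45.1,  45.2]))]
top glue_bottle [(0.85, array([359.9, 246.1,  21. ,  16.4]))]
top oil_bottle [(0.56, array([153.6, 191.1,  25.8,  23.9]))]
top filler_tub [(0.82, array([231. , 173.7,  23. ,  21.6]))]
top masking_tape [(0.59, array([153.8, 192.8,  28.6,  24.7]))]
top tape_measure [(0.57, array([201.1, 220.9,  31.7,  16.7]))]
top case_lid [(0.62, array([239.6, 201.8,  38.4,  20.5]))]
1.5 lid box cols 220.55226155921721 259.47426601444386 rows 198.05644119193093 215.09341803460165
1.92 lid box cols 218.4617394946262 256.848990870706 rows 191.03467461697744 207.38965883475805
scene old_tin [(0.72, array([248.6, 181.9,  21.1,  26.3]))]
scene glue_bottle [(0.71, array([331.1, 304.6,  27.6,  47.4]))]
scene oil_bottle [(0.59, array([210.9, 166.4,  15.2,  26. ]))]
scene filler_tub [(0.81, array([251.6, 180.3,  21.5,  24.5]))]
scene masking_tape [(0.84, array([181.1, 165.2,  32.1,  18.5]))]
scene tape_measure [(0.8, array([191.4, 197.8,  32.1,  21.5]))]
scene case_lid [(0.54, array([239.9, 206.8,  33.8,  18.8]))]
1.5 lid box cols 211.2267708734942 254.31706508432515 rows 190.2872517261575 203.80659525169463
1.92 lid box cols 215.12763639656438 257.40272253466605 rows 186.97781887043124 198.290524945432
30.0833 [ 0.  0. -0.  0. -0. -0.] [ 0.1  0.4 -0. ]
```

```bash
python3 -c "
from workcell import ctrl
print(ctrl.close_job())"
```

```text
the job is handed in; nothing more can be done
None
```

The tape measure stands upright on clear bench, the case lid is back on its stop, and the lens is centred over the open case to within about 2 mm by camera. No loose thing shows any shift, and the job is handed in at about 30 s.

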